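Test a lantern battery: seat the pack and hold the sprung dial

TASK

Seat the lantern's loose battery pack flat and square in the shaped pocket of the battery tester in the tin tray, with its narrow nose in the narrow end of the pocket. Then turn the tester's spring-return dial clockwise (seen from above) past its first two clicks to the third, short of its end stop, and finish while still gripping it there against its spring for the reading; do not let go. Leave the lantern, the bulb jar, the egg box and the pan where they are.

Things in the scene. Friction and masses are not known exactly. Their poses are not given: they have to be found in the camera images.
- pack_mid (a point): Loose battery pack, grey plastic block, 0.17 to 0.35 kg, 40 mm tall, flat on the tray floor (4 mm above the work surface). Point half-way up, near its centre of mass; z up, x towards the nose. Main body x -38 to +30 mm, 44 mm wide (y +-22); then a nose 24 mm wide to x = +46 mm, same height. Best gripped here across its 44 mm width.
- pocket (a point): Centre of the pocket's floor, 24 mm above the work surface; z up, x towards its narrow (nose) end. Seated, pack_mid is 20 mm above it, axes alike. Outline of the pack with 1.5 mm play all round; walls 9 mm high, then outward lead-in lips to 15 mm; shoulders by the nose 7 mm. Both long sides are open at x +-20 mm, level with the floor, for the fingers.
- dial_grip (a point): On the dial's axis (vertical), 61 mm above the work surface, 130 mm from the pocket's centre along the pocket's +y. x along the grip bar to its white pointer line (at rest as the pocket's x), turning with the dial; z up. Bar 50 mm long, 12 mm thick (y), 30 mm tall, its top 8 mm above this point, upright on a 62 mm disc whose top is 22 mm below it.
- dial (a joint): Dial angle in rad: 0 at rest, growing clockwise seen from above; end stop at 1.55. Clicks at 0.4 (one pip on the tester), 0.8 (two pips) and 1.2 (three pips). A spring returns it to 0 from any angle when let go: about 0.09 N m at rest, 0.21 N m at the third click; the clicks add or take up to 0.055 N m.
- tester: Battery tester, flat grey plastic case fixed on the tray, 136 (x) by 256 (y) by 20 mm tall, pocket on its -y half and dial on its +y half. Origin at the centre of its underside, z up, x as the pocket's x. Its place and yaw differ from run to run.
- lantern: Bystander: grey solar lantern, 100 mm diameter, 122 mm tall plus a thin carrying bail to 158 mm. Origin at the centre of its underside.
- jar: Bystander: clear jar with a twist cap and two spare glass bulbs inside, 72 mm diameter, 103 mm tall. Origin at the centre of its underside.
- egg_box: Bystander: green plastic egg box, 100 by 150 mm, 63 mm tall. Origin at the centre of its underside.
- pan: Bystander: small aluminium pan, 136 mm across the rim, 45 mm tall, with a black handle along its -y. Origin at the centre of its underside.

How it is judged (in metres and radians):
On the way, in this order (a step that is already met when the one before it is completed fails the run):
1. the pack sits flat and square in the pocket while the dial is still at rest (horizontal distance between pack_mid and pocket below 0.004 m and z of pack_mid in the frame of pocket below 0.0225 m and angle between the z axis of pack_mid and the z axis of pocket, either way round below 0.05 rad and angle between the x axis of pack_mid and the x axis of pocket, either way round below 0.08 rad and value of joint dial below 0.25 rad), for 0.3 s.
2. the dial is turned past its first click (value of joint dial above 0.5 rad), for 0.1 s.
3. the dial is held at its third click (value of joint dial between 1.05 and 1.35 rad), for 0.5 s.
At the end, for the whole second after the job is handed in: Pack in the pocket: within 4 mm of its centre, no more than 2.5 mm off its floor, level within 0.05 rad, square within 0.08 rad. Dial held still by the fingers (over 1 N) between 1.05 and 1.35 rad. Lantern, jar, egg box and pan within 30 mm of their starts (all of step 3 and horizontal distance between pack_mid and pocket below 0.004 m and z of pack_mid in the frame of pocket below 0.0225 m and angle between the z axis of pack_mid and the z axis of pocket, either way round below 0.05 rad and angle between the x axis of pack_mid and the x axis of pocket, either way round below 0.08 rad and velocity of joint dial between -0.1 and 0.1 rad/s and contact force between tester and the fingers above 1 N and distance of each of lantern, jar, egg_box, pan from where it was at the start of the episode below 0.03 m); the arm keeps its last pose, push and grip.
It fails at once if a bystander is pushed away (distance of any of lantern, jar, egg_box, pan from where it was at the start of the episode above 0.04 m).
It also fails if it takes over 48 s, if anything falls off the work surface, if the arm or the gripper's body presses on something with over 40 N, if the wrist force passes 120 N, or if a joint passes its speed limit or range.

ROBOT

A 6-joint arm with a two-finger parallel gripper is mounted at the origin on the work surface. World frame = base frame: x ahead of the robot, y to its left, z up, the work surface at z = 0. Lengths are in mm, angles in rad, forces in N, time in s.
With the tool pointing down it reaches from about 350 to 975 mm from the base axis. Payload 7.1 kg.
Tool frame: the origin (TCP) lies between the finger pads; the fingertips stand 19 mm ahead of it and the grasp point (between the pads) is the TCP (ctrl.tcp_to_tips is the distance from the TCP to the fingertips, in mm); z points along the fingers, y is the line along which they close (so a half turn about z gives the same grasp; the last joint's range is limited). The gripper opens to 88 mm and grips with 3 to 60 N. Pads are 20 mm wide; open, the fingers measure 115 mm over their backs; the gripper's body (75 mm by 178 mm) begins 61 mm behind the grasp point.
Start: joints at [-1.317, 0.423, 1.63, -0, 1.089, -0.019], TCP at [168.412, -601.866, 241.675] pointing down, gripper open.
Joint ranges: [-3, 3], [-0.9, 2.11], [0.09, 2.58], [-1.31, 4.45], [0.11, 2.69], [-2.54, 2.54]. Speed limits (rad/s): [2.39, 2.39, 3.01, 3.14, 3.14, 3.14].

INTERFACE

Orientations are given as a rotation vector (axis times angle).
In Python, from workcell import status, optics, ctrl gives the robot as it stands. The module is installed in compiled form; this text tells all that it offers.
- The arm moves only by the shell command python3 -m inch 'ROWS'. ROWS is JSON, a list that holds one entry, the list of rows, each a list of 7 numbers: the shift along the tool's x, y, z in mm, then the turn, a rotation vector about the tool's x, y, z in rad, then the opening in per cent of the stroke, from 0 (shut) to 100 (fully open). A call has 1 to 20 rows; each row is the pose to reach, as a shift and turn from the pose commanded when the call began, along the tool's axes at that moment; what a row does not reach only later rows make up. A row lasts 1/10 s, in which the tool goes at most 50 mm and 8.59 degrees, less where a joint would pass 70% of its speed; a pose out of reach is approached as far as the arm can. A call with a gripper value outside its range is refused whole. The fingers move at their own pace and stop on an object; the grip force is fixed at half the most. Time passes only in rows, so rows that repeat a pose let the fingers close. It gives the time, the measured TCP pose, the force, the opening and the grip force at its end, in the units of the state.
- status.get_obs(): the state, without advancing time (a new reading comes with each control period).
- optics.get_image(name): name is "scene" or "top" or "wrist"; returns a dict with "frame" (480x640x3 uint8, red, green, blue), "fx", "fy", "cx", "cy" (pixels), "k1" (the pictures are not rectified: a ray, as slopes to the right and down, at radius r is drawn at 1 + k1 r^2 times it, then the intrinsics apply), "rvec" (rotation vector, rad) and "tvec" (3), from world to camera coordinates, as OpenCV has them; the wrist camera has in their place "hand_eye" (4x4, takes a point from camera to tool coordinates, whose origin is the TCP and whose axes are the flange's). Camera axes: x right, y down, z forward; pixel columns grow to the right and rows downward; lengths in mm; the calibration is good to about 2 mm. A picture is of the moment at which its call begins: read the wrist's pose just before it. There is no depth.
- ctrl.close_job(): hands the job in; it is judged then, once.
The state is a dict: "t": time; "qpos": joint angles; "qvel": joint speeds; "joint_torque": joint torques, N m; "ee_pos": TCP position; "orientation": TCP orientation; "ft_force": force on the tool from outside, world axes, zero at the start; "moment": the same for the moment, N m; "width": finger opening in mm; "grasp_force": force on a finger pad.
Only numpy, scipy, OpenCV 4.12 (cv2) and the standard library are available. Lean on these libraries where they do the work, as an engineer would, in place of code of your own. Each camera call takes 0.05 s, during which the arm holds its last target. There are 200 camera calls.

## Working session

There is one attempt and no reset: what is moved stays moved. The work goes in short steps, Python scripts to look and compute and a shell command to move; the robot and the scene stay as the last step left them, time stands still between calls to the robot, and variables do not carry over. Pictures are saved under pics/ and viewed, at most 10 in all, crops included, and the job is handed in when it is done.

```bash
mkdir -p pics; cat > h.py <<'E'
import numpy as np, cv2
from workcell import status, optics, ctrl
from scipy.spatial.transform import Rotation as R
def shot(name,fn):
    o=status.get_obs(); im=optics.get_image(name); cv2.imwrite('pics/'+fn,im['frame'][:,:,::-1])
    if name=='wrist':
        T=np.eye(4);T[:3,:3]=R.from_rotvec(o['orientation']).as_matrix();T[:3,3]=o['ee_pos'];C=T@np.array(im['hand_eye'])
    else:
        C=np.eye(4);r=cv2.Rodrigues(np.array(im['rvec'],float))[0];C[:3,:3]=r.T;C[:3,3]=-r.T@np.array(im['tvec']).ravel()
    np.savez('pics/'+fn+'.npz',C=C,k=[im[a] for a in('fx','fy','cx','cy','k1')]); return o
def cast(fn,px,z):
    d=np.load('pics/'+fn+'.npz');C=d['C'];fx,fy,cx,cy,k1=d['k'];px=np.array(px,float).reshape(-1,1,2)
    n=cv2.undistortPoints(px,np.array([[fx,0,cx],[0,fy,cy],[0,0,1]]),np.array([k1,0,0,0.]))[:,0]
    v=np.c_[n,np.ones(len(n))]@C[:3,:3].T; s=(z-C[2,3])/v[:,2]
    return C[:3,3]+v*s[:,None]
E
python3 - <<'E'
from h import *
np.set_printoptions(precision=3,suppress=True)
o=shot('top','top0.png');shot('scene','scene0.png')
print(o['t'],o['ee_pos'],R.from_rotvec(o['orientation']).as_matrix(),o['width'],np.load('pics/top0.png.npz')['C'])
E
```

```text
0.0 [ 168.258 -601.361  240.911] [[ 0.963  0.269 -0.   ]
 [ 0.269 -0.963  0.001]
 [ 0.    -0.002 -1.   ]] 87.5894062087282 [[  -0.      -0.989    0.146  427.794]
 [  -1.      -0.001   -0.012   46.331]
 [   0.012   -0.146   -0.989 1320.755]
 [   0.       0.       0.       1.   ]]
```

View pics/top0.png

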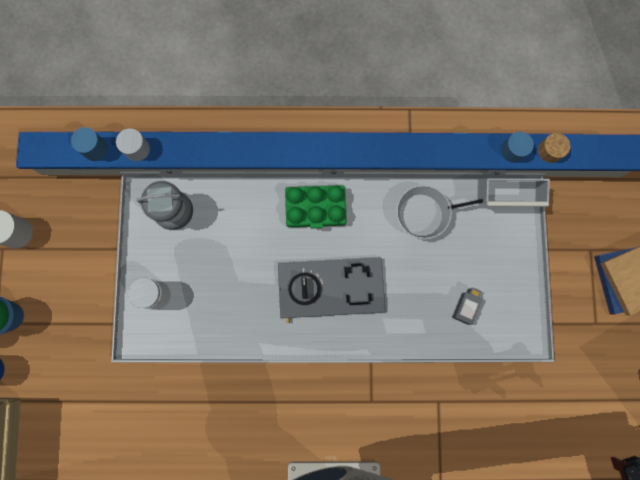

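The top view shows the tester around (331,288), with the dial at (305,288) and the pocket at (358,285). The pack is at (468,306), nose towards the upper right. I'll enlarge the crops for pixel picks.

```bash
python3 - <<'E'
from h import *
np.set_printoptions(precision=1,suppress=True)
im=cv2.imread('pics/top0.png')
a=cv2.resize(im[250:330,270:400],None,fx=5,fy=5,interpolation=2);b=cv2.resize(im[280:330,445:495],None,fx=5,fy=5,interpolation=2)
c=np.zeros((400,650+150,3),np.uint8)
c[:,:650]=a;b=cv2.resize(b,(150,150));c[:150,650:]=b
cv2.imwrite('pics/c.png',c)
print(cast('top0.png',[[468,306],[475,293]],44),cast('top0.png',[[305,288]],61),cast('top0.png',[[358,286],[278,264],[383,258],[386,312],[281,318]],24))
E
```

```text
[[ 473.2 -323.1   44. ]
 [ 504.4 -341.3   44. ]] [[515.3  68.   61. ]] [[ 522.8  -60.7   24. ]
 [ 576.6  135.    24. ]
 [ 591.7 -123.    24. ]
 [ 459.7 -128.1   24. ]
 [ 445.3  126.3   24. ]]
```

View pics/c.png

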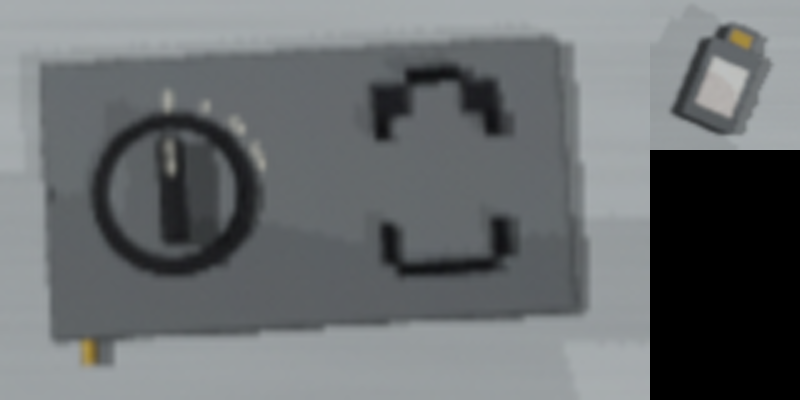

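Nose end of the pocket is world +x (tester yaw about 0.06). I'll go above the pack now.

```bash
python3 -m inch '[[[183,-95,20,0,0,0.4,100],[366,-189,40,0,0,0.8,100],[366,-189,40,0,0,0.8,100],[366,-189,40,0,0,0.8,100],[366,-189,40,0,0,0.8,100],[366,-189,40,0,0,0.8,100],[366,-189,40,0,0,0.8,100],[366,-189,40,0,0,0.8,100],[366,-189,40,0,0,0.8,100],[366,-189,40,0,0,0.8,100],[366,-189,40,0,0,0.8,100],[366,-189,40,0,0,0.8,100],[366,-189,40,0,0,0.8,100]]]'; python3 - <<'E'
from h import *
np.set_printoptions(precision=3,suppress=True)
o=shot('wrist','w1.png'); print(o['t'],o['ee_pos'],R.from_rotvec(o['orientation']).as_matrix(),optics.get_image('wrist')['hand_eye'])
E
```

```text
t: 1.4
ee_pos: [469.0, -322.2, 201.8]
orientation: [3.032, -0.821, -0.0]
ft_force: [0.4, -0.9, 0.8]
width: 87.9
grasp_force: 0.0
1.4 [ 469.047 -322.25   201.766] [[ 0.863 -0.505 -0.   ]
 [-0.505 -0.863 -0.   ]
 [-0.     0.    -1.   ]] [[   0.      -0.967   -0.257   70.127]
 [   1.      -0.       0.002   -0.663]
 [  -0.002   -0.257    0.967 -142.37 ]
 [   0.       0.       0.       1.   ]]
```

View pics/w1.png

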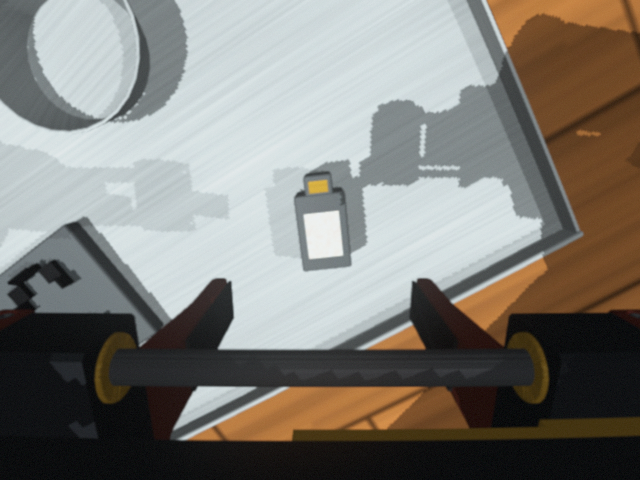

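The pack is well seen: body corners at (295,197), (344,192), (351,265), (303,270), and nose tip at (306..329,172). I'll cast and check the dimensions.

```bash
python3 - <<'E'
from h import *
np.set_printoptions(precision=3,suppress=True)
p=cast('w1.png',[[295,197],[344,192],[351,265],[303,270],[305,174],[329,172]],44)[:,:2]
print(p, [np.linalg.norm(p[i]-p[j]) for i,j in((0,1),(1,2),(2,3),(3,0),(4,5))])
im=cv2.imread('pics/w1.png');hsv=cv2.cvtColor(im,cv2.COLOR_BGR2HSV)
def cen(m):
    m=m[165:275,290:360].astype(np.uint8);c=max(cv2.findContours(m,0,1)[0],key=cv2.contourArea);c=c+[290,165];return cv2.minAreaRect(c.astype(np.float32))
g=im.min(2)
lab=cen((g>195));yel=cen((hsv[...,1]>90)&(hsv[...,0]<35)&(hsv[...,0]>15))
for r in (lab,yel): print(r, cast('w1.png',cv2.boxPoints(r),44)[:,:2])
l,y=cast('w1.png',[lab[0],yel[0]],44)[:,:2];print('lab',l,'yel',y,np.arctan2(*(y-l)[::-1]),np.linalg.norm(y-l))
E
python3 - <<'E'
import cv2
im=cv2.imread('pics/w1.png');cv2.imwrite('pics/c1.png',cv2.resize(im[160:280,280:370],None,fx=5,fy=5,interpolation=2))
E
```

```text
[[ 509.379 -320.029]
 [ 492.128 -357.858]
 [ 432.733 -331.569]
 [ 450.282 -292.332]
 [ 521.507 -337.162]
 [ 512.84  -355.219]] [np.float64(41.577471189567255), np.float64(64.95245384973678), np.float64(42.98281507648368), np.float64(65.26606469592738), np.float64(20.02957951894842)]
((323.0233154296875, 234.47122192382812), (45.01445770263672, 34.80769348144531), 83.9909896850586) [[ 493.426 -318.679]
 [ 481.201 -345.8  ]
 [ 444.509 -329.722]
 [ 457.053 -301.648]]
((317.75, 186.24998474121094), (12.368332862854004, 19.32552146911621), 83.6598129272461) [[ 515.407 -335.905]
 [ 508.822 -350.653]
 [ 499.402 -346.523]
 [ 506.031 -331.645]]
lab [ 469.34  -324.114] yel [ 507.432 -341.195] -0.4215209936512738 41.746202759430346
```

View pics/c1.png

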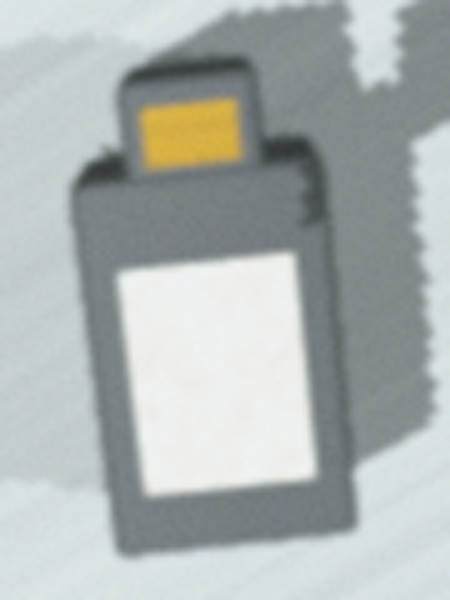

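Pack_mid comes out at about (475.6,-327.3), yaw -0.418. Next: descend, grip, lift.

```bash
python3 -m inch '[[[8.3,1.1,50,0,0,-0.111,100],[8.3,1.1,100,0,0,-0.111,100],[8.3,1.1,145,0,0,-0.111,100],[8.3,1.1,165,0,0,-0.111,100],[8.3,1.1,171,0,0,-0.111,100],[8.3,1.1,171,0,0,-0.111,100],[8.3,1.1,171,0,0,-0.111,100],[8.3,1.1,171,0,0,-0.111,40],[8.3,1.1,171,0,0,-0.111,30],[8.3,1.1,171,0,0,-0.111,30],[8.3,1.1,171,0,0,-0.111,30],[8.3,1.1,171,0,0,-0.111,30],[8.3,1.1,171,0,0,-0.111,30],[8.3,1.1,171,0,0,-0.111,30]]]'
```

```text
t: 2.9
ee_pos: [476.6, -326.4, 30.7]
orientation: [3.074, -0.649, 0.0]
ft_force: [-1.2, -0.5, 1.9]
width: 44.0
grasp_force: 30.0
```

```bash
python3 -m inch '[[[0,0,-30,0,0,0,30],[0,0,-75,0,0,0,30],[-20,-30,-120,0,0,-0.08,30],[-47,-76,-120,0,0,-0.16,30],[-71,-115,-120,0,0,-0.24,30],[-95,-150,-120,0,0,-0.32,30],[-118,-190,-120,0,0,-0.4,30],[-132,-215,-120,0,0,-0.44,30],[-141,-229,-120,0,0,-0.476,30],[-141,-229,-120,0,0,-0.476,30],[-141,-229,-120,0,0,-0.476,30],[-141,-229,-120,0,0,-0.476,30],[-141,-229,-120,0,0,-0.476,30],[-141,-229,-120,0,0,-0.476,30]]]'; python3 - <<'E'
from h import *
np.set_printoptions(precision=3,suppress=True)
o=shot('wrist','w2.png'); print(o['t'],o['ee_pos'],R.from_rotvec(o['orientation']).as_matrix())
E
```

```text
t: 4.3
ee_pos: [440.3, -60.6, 150.6]
orientation: [-3.14, -0.092, 0.0]
ft_force: [1.0, -0.6, -1.7]
width: 43.7
grasp_force: 30.0
4.3 [440.277 -60.611 150.597] [[ 0.998  0.058 -0.   ]
 [ 0.058 -0.998  0.   ]
 [-0.    -0.    -1.   ]]
```

View pics/w2.png

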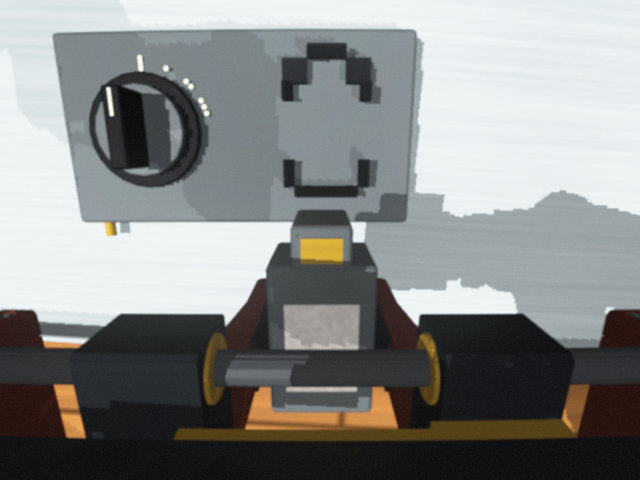

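The whole tester is visible, with the pocket walls at (282..374, 43..197) and the held pack nose at (321,235). I'll zoom in on both for corner picks.

```bash
python3 - <<'E'
from h import *
np.set_printoptions(precision=2,suppress=True)
im=cv2.imread('pics/w2.png')
cv2.imwrite('pics/c2.png',cv2.resize(im[30:270,260:420],None,fx=2.5,fy=2.5,interpolation=2))
# tester case corners on its top face, z=24
p=cast('w2.png',[[54,35],[415,30],[405,221],[82,221]],24)[:,:2];print(p,p.mean(0));
print('yaw',np.arctan2(*(p[1]-p[2])[::-1]),np.arctan2(*(p[0]-p[3])[::-1]),np.arctan2(-(p[0]-p[1])[0],(p[0]-p[1])[1]),np.arctan2(-(p[3]-p[2])[0],(p[3]-p[2])[1]))
d=np.load('pics/w2.png.npz');print(d['C'],d['k'])
hsv=cv2.cvtColor(im,cv2.COLOR_BGR2HSV)
m=((hsv[...,1]>90)&(hsv[...,0]<35)&(hsv[...,0]>15)).astype(np.uint8);m[:,:280]=0;m[270:]=0;m[:,360:]=0
c=max(cv2.findContours(m,0,1)[0],key=cv2.contourArea);r=cv2.minAreaRect(c);print(r,cast('w2.png',cv2.boxPoints(r),164.6),cast('w2.png',[r[0]],164.6))
E
```

```text
[[ 580.12  133.62]
 [ 595.7  -115.74]
 [ 463.08 -124.06]
 [ 448.76  127.07]] [521.91   5.22]
yaw 0.06264571997118544 0.04981915814933 0.062419177777489336 0.05694986335069603
[[  0.06  -0.96  -0.26 510.62]
 [ -1.    -0.06  -0.02 -55.97]
 [  0.     0.26  -0.97 292.96]
 [  0.     0.     0.     1.  ]] [354.38 354.38 321.24 246.46  -0.03]
((321.0, 251.0), (26.0, 42.0), 90.0) [[479.25 -50.11 164.6 ]
 [480.15 -65.74 164.6 ]
 [470.02 -66.48 164.6 ]
 [469.1  -50.55 164.6 ]] [[474.68 -58.22 164.6 ]]
```

View pics/c2.png

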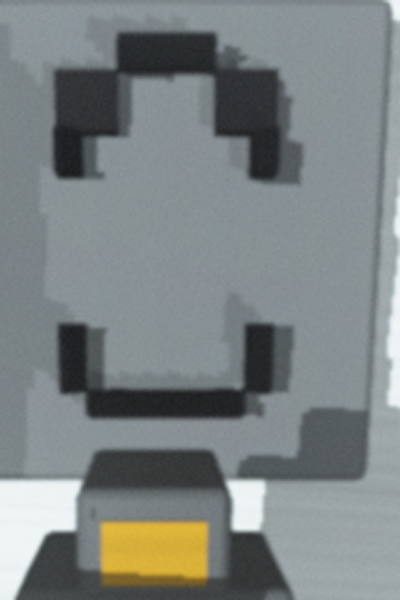

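```bash
python3 - <<'E'
from h import *
np.set_printoptions(precision=2,suppress=True)
c=lambda a:[[x/2.5+260-.3,y/2.5+30-.3] for x,y in a]
yaw=0.059;u=np.array([np.cos(yaw),np.sin(yaw)]);v=np.array([-u[1],u[0]])
P=np.array([525.7,-59.7])
names=['rear x=-39.5','noseend +47.5','L rear y+23.5','R rear y-23.5','L front','R front','noseL +13.5','noseR -13.5']
q=cast('w2.png',c([(165,390),(166,73),(88,355),(245,355),(84,155),(249,155),(118,105),(216,105)]),24)[:,:2]
for n,a in zip(names,q): print(n,a,(a-P)@u,(a-P)@v)
# held pack: label rear & top corners at z=164.6
q=cast('w2.png',[[297,222],[346,222],[270,262],[375,262],[284,305],[359,305],[272,410],[370,410]],164.6)[:,:2]
print(q)
E
```

```text
rear x=-39.5 [486.41 -61.24] -39.3145904532559 0.7761050287413686
noseend +47.5 [573.64 -56.17] 48.06423789721169 0.6995323735593506
L rear y+23.5 [495.4  -37.71] -28.949613162850227 23.73628091094461
R rear y-23.5 [498.13 -84.41] -28.976906470590936 -23.040273756345808
L front [550.98 -34.32] 26.730324900318433 23.848155386801167
R front [553.73 -80.93] 26.72964713597321 -22.849024534999362
noseL +13.5 [564.63 -43.28] 39.827969244516055 14.098073225184514
noseR -13.5 [566.25 -70.63] 39.83173145654648 -13.302392789815741
[[485.24 -48.75]
 [486.28 -66.76]
 [469.23 -39.15]
 [471.53 -78.94]
 [451.86 -45.  ]
 [453.55 -74.4 ]
 [402.4  -41.27]
 [404.8  -83.45]]
```

```bash
python3 -m inch '[[[40,2,20,0,0,0,30],[75,3.3,40,0,0,-0.003,30],[86,3.7,60,0,0,-0.003,30],[86,3.7,60,0,0,-0.003,30],[86,3.7,60,0,0,-0.003,30],[86,3.7,72,0,0,-0.003,30],[86,3.7,78,0,0,-0.003,30],[86,3.7,83,0,0,-0.003,30],[86,3.7,87,0,0,-0.003,30],[86,3.7,90,0,0,-0.003,30],[86,3.7,93,0,0,-0.003,30],[86,3.7,96,0,0,-0.003,30],[86,3.7,98,0,0,-0.003,30],[86,3.7,99,0,0,-0.003,30],[86,3.7,99,0,0,-0.003,30]]]'
```

```text
t: 5.85
ee_pos: [526.5, -58.5, 51.6]
orientation: [3.14, 0.099, 0.001]
ft_force: [1.1, -0.3, -2.1]
width: 44.4
grasp_force: 30.0
```

Nothing is pushing back 1 mm above the floor. I'll set it down the rest of the way, release and rise.

```bash
python3 -m inch '[[[0,0,1,0,0,0,30],[0,0,1.3,0,0,0,30],[0,0,1.3,0,0,0,30],[0,0,1.3,0,0,0,60],[0,0,1.3,0,0,0,95],[0,0,1.3,0,0,0,95],[0,0,1.3,0,0,0,95],[0,0,1.3,0,0,0,95],[0,0,-20,0,0,0,95],[0,0,-60,0,0,0,95],[-30,0,-100,0,0,0,95],[-50,-40,-110,0,0,0,95],[-60,-65,-110,0,0,0,95],[-60,-65,-110,0,0,0,95],[-60,-65,-110,0,0,0,95]]]'; python3 - <<'E'
from h import *
np.set_printoptions(precision=3,suppress=True)
o=shot('wrist','w3.png'); print(o['t'],o['ee_pos'],R.from_rotvec(o['orientation']).as_matrix())
E
```

```text
t: 7.35
ee_pos: [462.5, 2.8, 161.9]
orientation: [3.14, 0.101, 0.001]
ft_force: [0.2, 0.1, 1.1]
width: 83.6
grasp_force: 0.0
7.35 [462.498   2.827 161.895] [[ 0.998  0.064  0.001]
 [ 0.064 -0.998 -0.   ]
 [ 0.001  0.    -1.   ]]
```

View pics/w3.png

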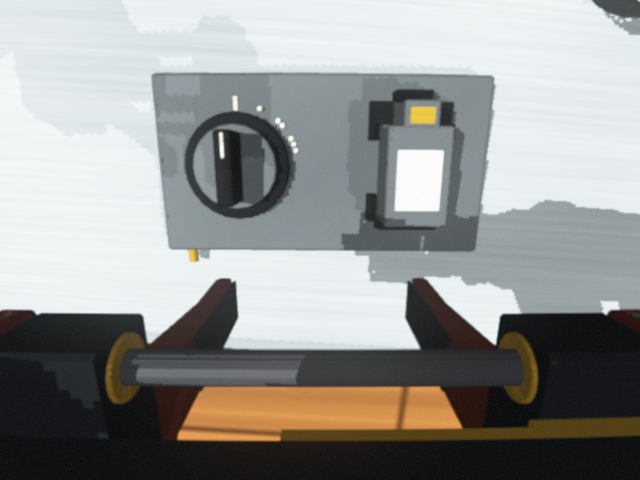

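The pack appears to be in the pocket, nose at the narrow end (yellow at (423,115)). I'll verify its pose numerically and locate the dial (ring around (238,164)).

```bash
python3 - <<'E'
from h import *
np.set_printoptions(precision=2,suppress=True)
im=cv2.imread('pics/w3.png');hsv=cv2.cvtColor(im,cv2.COLOR_BGR2HSV)
def big(m,x0,x1,y0,y1):
    k=np.zeros(m.shape,np.uint8);k[y0:y1,x0:x1]=m[y0:y1,x0:x1];return max(cv2.findContours(k,0,1)[0],key=cv2.contourArea)
r=cv2.minAreaRect
y=r(big((hsv[...,1]>90)&(hsv[...,0]<35)&(hsv[...,0]>15),400,450,95,130));l=r(big(im.min(2)>200,385,450,140,220))
for z in (64,67,70):
    q=cast('w3.png',np.r_[[l[0],y[0]],cv2.boxPoints(l)],z)[:,:2];d=q[1]-q[0];n=d/np.linalg.norm(d)
    print(z,'label size',np.linalg.norm(q[2]-q[3]),np.linalg.norm(q[3]-q[4]),'pack_mid',q[1]-34.8*n,'yaw',np.arctan2(d[1],d[0]),np.linalg.norm(d))
g=im.max(2)
ring=big(g<60,170,300,100,225);e=cv2.fitEllipse(ring);print(e,cast('w3.png',[e[0]],39))
w=r(big(im.min(2)>190,212,230,125,165));print(w,cast('w3.png',[w[0]],69))
# bar top corners estimate
print(cast('w3.png',[[214,131],[239,131],[216,208],[239,206]],69))
E
python3 - <<'E'
import cv2
im=cv2.imread('pics/w3.png');cv2.imwrite('pics/c3.png',cv2.resize(im[85:255,165:475],None,fx=2.5,fy=2.5,interpolation=2))
E
```

```text
64 label size 31.726894935026454 39.98072477702173 pack_mid [525.69 -58.7 ] yaw 0.07582266481688348 41.336466971088335
67 label size 31.330825701583304 39.4816171572132 pack_mid [525.34 -57.9 ] yaw 0.07582266481688352 40.820434664112945
70 label size 30.934756468140158 38.98250953740461 pack_mid [525.  -57.1] yaw 0.07582266481688357 40.304402357137555
((240.41751098632812, 165.32421875), (91.76045227050781, 94.90538024902344), 166.59007263183594) [[519.89  65.82  39.  ]]
((221.22000122070312, 144.9600067138672), (24.129459381103516, 3.439141273498535), 86.8201675415039) [[533.39  71.72  69.  ]]
[[541.71  76.29  69.  ]
 [542.65  60.38  69.  ]
 [492.37  75.42  69.  ]
 [494.68  60.01  69.  ]]
```

View pics/c3.png

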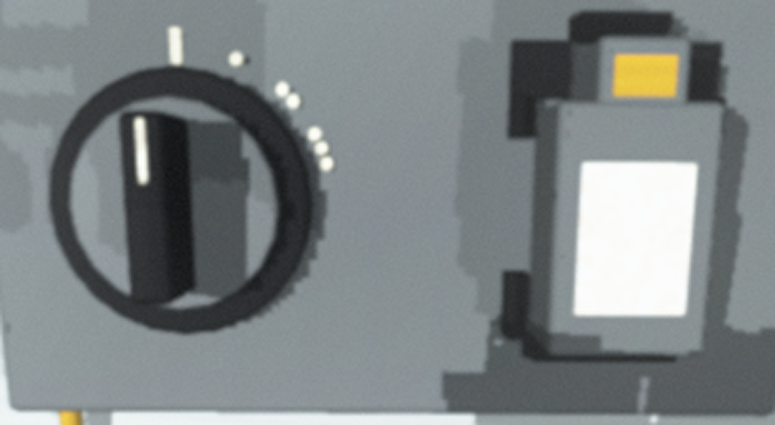

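The label measures 31.7×40 mm at the seated height and the pack is centred at (525.7,-58.7), so it is seated. The dial axis is at about (518,70.5). The half-turn grip keeps the last joint in range, so I'll rotate by π on the way over.

```bash
python3 -m inch '[[[10,-10,0,0,0,-0.14,60],[20,-20,0,0,0,-0.28,60],[30,-30,0,0,0,-0.42,60],[40,-42,0,0,0,-0.56,60],[50,-53,0,0,0,-0.7,60],[59.7,-64.1,0,0,0,-0.84,60],[59.7,-64.1,0,0,0,-0.98,60],[59.7,-64.1,0,0,0,-1.12,60],[59.7,-64.1,0,0,0,-1.26,60],[59.7,-64.1,0,0,0,-1.4,60],[59.7,-64.1,0,0,0,-1.5,60],[59.7,-64.1,0,0,0,-1.57,60],[59.7,-64.1,0,0,0,-1.57,60]]]'
python3 -m inch '[[[0,0,0,0,0,-0.14,60],[0,0,0,0,0,-0.28,60],[0,0,0,0,0,-0.42,60],[0,0,0,0,0,-0.56,60],[0,0,0,0,0,-0.7,60],[0,0,0,0,0,-0.84,60],[0,0,0,0,0,-0.98,60],[0,0,0,0,0,-1.12,60],[0,0,0,0,0,-1.26,60],[0,0,0,0,0,-1.4,60],[0,0,0,0,0,-1.5,60],[0,0,0,0,0,-1.57,60],[0,0,0,0,0,-1.57,60],[0,0,0,0,0,-1.57,60]]]'
python3 - <<'E'
from h import *
np.set_printoptions(precision=3,suppress=True)
o=status.get_obs();print(o['qpos'],o['ee_pos'],R.from_rotvec(o['orientation']).as_matrix())
E
```

```text
t: 8.7
ee_pos: [518.5, 69.5, 161.1]
orientation: [-2.152, -2.288, 0.001]
ft_force: [0.6, -0.5, 0.1]
width: 52.7
grasp_force: 0.0
t: 10.1
ee_pos: [518.1, 70.0, 161.4]
orientation: [0.09, -3.14, 0.0]
ft_force: [0.5, -0.1, -0.9]
width: 52.6
grasp_force: 0.0
[ 0.111  0.389  1.913 -0.     0.84  -1.517] [518.105  69.965 161.417] [[-0.998 -0.058 -0.   ]
 [-0.058  0.998 -0.   ]
 [ 0.    -0.    -1.   ]]
```

```bash
python3 -m inch '[[[0,0.5,40,0,0,0,60],[0,0.5,75,0,0,0,60],[0,0.5,92,0,0,0,60],[0,0.5,98,0,0,0,60],[0,0.5,98,0,0,0,60],[0,0.5,98,0,0,0,60],[0,0.5,98,0,0,0,30],[0,0.5,98,0,0,0,5],[0,0.5,98,0,0,0,0],[0,0.5,98,0,0,0,0],[0,0.5,98,0,0,0,0],[0,0.5,98,0,0,0,0],[0,0.5,98,0,0,0,0]]]'
```

```text
t: 11.4
ee_pos: [517.9, 70.9, 63.8]
orientation: [-0.096, 3.14, 0.0]
ft_force: [-0.5, -0.0, 1.9]
width: 11.7
grasp_force: 30.0
```

Gripped on the bar, centred with almost no side force. Turning clockwise.

```bash
python3 -m inch '[[[0,0,0,0,0,0.1,0],[0,0,0,0,0,0.2,0],[0,0,0,0,0,0.3,0],[0,0,0,0,0,0.4,0],[0,0,0,0,0,0.5,0],[0,0,0,0,0,0.6,0],[0,0,0,0,0,0.7,0],[0,0,0,0,0,0.8,0],[0,0,0,0,0,0.9,0],[0,0,0,0,0,1.0,0],[0,0,0,0,0,1.08,0],[0,0,0,0,0,1.15,0],[0,0,0,0,0,1.2,0],[0,0,0,0,0,1.22,0],[0,0,0,0,0,1.22,0],[0,0,0,0,0,1.22,0],[0,0,0,0,0,1.22,0],[0,0,0,0,0,1.22,0],[0,0,0,0,0,1.22,0],[0,0,0,0,0,1.22,0]]]'
python3 - <<'E'
from h import *
np.set_printoptions(precision=3,suppress=True)
o=shot('wrist','w4.png');M=R.from_rotvec(o['orientation']).as_matrix();print(o['qpos'],o['ee_pos'],o['moment'],np.arctan2(-M[1,0],-M[0,0]))
shot('top','top4.png')
w=cv2.imread('pics/w4.png');t=cv2.imread('pics/top4.png')
cv2.imwrite('pics/c4.png',np.hstack([cv2.resize(w,(440,330)),cv2.resize(t[245:335,265:365],(360,330),interpolation=2)]))
E
```

```text
t: 13.4
ee_pos: [518.1, 71.1, 63.8]
orientation: [1.719, 2.629, 0.001]
ft_force: [0.8, 5.6, 1.3]
width: 11.7
grasp_force: 30.0
[ 0.114  0.556  1.95   0.001  0.635 -0.299] [518.099  71.132  63.781] [ 0.918 -0.183  0.23 ] -1.158396542151777
```

View pics/c4.png

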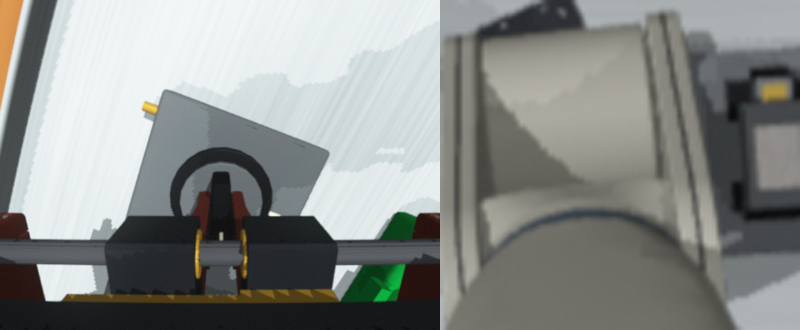

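The bar stays aligned between the fingers, with the tool turned 1.22 rad from rest. The measured spring moment is 0.23 N m, which fits the third click, and the pack is still seated. Handing in.

```bash
python3 -c "
from workcell import ctrl
print(ctrl.close_job())"
```

```text
the job is handed in; nothing more can be done
None
```

The pack is seated in the tester's pocket with its nose in the narrow end, the dial is gripped and held at about 1.22 rad (third click), and the job was handed in at about 13.5 s; no verdict came back.

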